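# Wedge the rocking bench supply

## Robot

A 6-joint arm with a two-finger parallel gripper is mounted at the origin on the work surface. World frame = base frame: x ahead of the robot, y to its left, z up, the work surface at z = 0. Lengths are in m, angles in rad, forces in N, time in s.
With the tool pointing down it reaches from about 0.25 to 0.775 m from the base axis. Payload 4 kg.
Tool frame: the origin (TCP) lies midway between the tips of the shut fingers; the grasp point (between the pads) lies 19 mm behind it (robot.pinch_z is the distance from the TCP to the grasp point, in m); x points along the fingers, y is the direction in which the jaws open and shut, and the axes are right-handed (so a half turn about x gives the same grasp; the last joint's range is limited). The gripper opens to 94 mm and grips with 3 to 60 N. Pads are 16 mm wide; open, the fingers measure 119 mm over their backs; the gripper's body (75 mm by 177 mm) begins 78 mm behind the grasp point.
Start: joints at [1.098, 0.087, 1.371, -0, 1.684, -0.103], TCP at [0.199, 0.513, 0.206] pointing down, gripper open.
Joint ranges: [-3.1, 3.1], [-0.76, 2.03], [0.27, 2.55], [-1.08, 4.22], [0.17, 2.65], [-2.57, 2.57]. Speed limits (rad/s): [2.79, 2.79, 3.14, 3.14, 3.14, 3.14].

## Interface

Orientations are given as [roll, pitch, yaw] about the fixed x, y, z axes, in that order (R = Rz(yaw) Ry(pitch) Rx(roll)).
In Python, from bench import robot, imaging gives the robot as it stands. The module is installed in compiled form; this text tells all that it offers.
- The arm moves only by the tool drive_tool, never from a script. Its argument "commands" is a list that holds one entry, the list of rows, each a list of 4 numbers: the shift along the tool's x, y, z as a fraction of full scale, then the turn about the tool's x as a fraction of full scale. A call has 1 to 20 rows; each row shifts and turns the commanded pose from where the row before left it, along the tool's axes as they then stand; what a row does not reach is not made up. Full scale, the value 1, is 0.25 m for a shift and 360 degrees for a turn. A row lasts 1/10 s, in which the tool goes at most 50 mm and 8.59 degrees, less where a joint would pass 70% of its speed; a pose out of reach is approached as far as the arm can. A call with a number of a shift or a turn outside -1 to 1 is refused whole. A call with a gripper value outside its range is refused whole. "grip" is the opening, from 0 (shut) to 1 (fully open), set as the call begins (left out, the last holds). The fingers move at their own pace and stop on an object; the grip force is fixed at half the most. Time passes only in rows, so rows that do not move let the fingers close. It gives the time, the measured TCP pose, the force and the opening at its end, in the units of the state.
- robot.get_obs(): the state, without advancing time (a new reading comes with each control period).
- imaging.snapshot(name): name is "scene" or "side" or "wrist"; returns a dict with "pixels" (384x512x3 uint8, red, green, blue), "z_map" (384x512 float32, m along the optical axis (not along the pixel's ray), 0 where there is no reading), "mtx" (3x3 intrinsics, pixels), "extrinsics" (4x4, takes a point from world to camera coordinates). Camera axes: x right, y up, looking along -z (the intrinsics and any distortion apply to the point x, -y, -z); pixel columns grow to the right and rows downward; lengths in m; the calibration is good to about 2 mm. A picture is of the moment at which its call begins.
- robot.close_job(): hands the job in, once; it reports no verdict.
The state is a dict: "time": time; "joint_positions": joint angles; "qvel": joint speeds; "joint_torque": joint torques, N m; "tool_pos": TCP position; "ee_rot": TCP orientation; "wrist_force": force on the tool from outside, world axes, zero at the start; "wrist_torque": the same for the moment, N m; "width": finger opening in m.
Only numpy, scipy, OpenCV 4.12 (cv2) and the standard library are available. Lean on these libraries where they do the work, as an engineer would, in place of code of your own. Each camera call takes 0.05 s, during which the arm holds its last target.

## Task

The bench power supply rocks because the pad under one corner (the one with the yellow cap on top) is missing. With your fingertips, slide the wooden wedge along the mat, thin end first, under the loose foot just until it is snug and the supply stands level; then press straight down on the yellow cap with about 10 N for a second to check that the corner no longer gives. If it still rocks, push the wedge a little further and test again; pick nothing up, do not shove the supply off its pads, leave the other things alone, and finish clear of everything with the wedge left in place.

Things in the scene. Friction and masses are not known exactly. Their poses are not given: they have to be found in the camera images.
- mat: blue cutting mat, 450 x 600 x 2 mm, fixed on the bench (different place and yaw each time); all else stands on it. Origin: centre of its underside; its top is 2 mm above the bench.
- pads: three black discs, 40 mm diameter, stuck to the mat under three of the supply's feet; fixed. Origin below the middle of the supply; pad tops are 8 mm above this origin and, differing from run to run, 8 to 14 mm above the mat. The fourth, under the yellow-capped corner, is missing (a thin grey disc marks its place).
- supply: loose grey bench supply, 1.8 to 2.8 kg, case 170 (x) x 230 (y) x 85 mm, its underside 20 mm above the foot tips, handle 30 mm high on top at x = 0, y = 10 to 90. Origin: middle of the foot tips; front panel at -x, z up. Round feet, 24 mm, at x = +-65, y = +-95. Stands level; 2 to 5 N down on the yellow cap tips it over the diagonal until the loose foot meets the mat; let go, it rights itself.
- loose_foot (a point): centre of the ball end (radius 12 mm) of the foot without a pad, at x = -65, y = -95 mm of the supply: 12 mm above the foot's lowest point, which hangs 8 to 14 mm above the mat.
- cap_top (a point): centre of the top of the yellow cap, a smooth slippery disc of 32 mm diameter and 6 mm height on the supply's top right above the loose foot; its top is 111 mm above the foot tips. Press here.
- wedge: loose wooden wedge, 155 (x) x 50 (y) mm, 100 g. Origin: centre of underside; +x to the nose (x = 77.5, 3 mm high). Top slopes up straight (1 in 5) over 100 mm to 23 mm, then a flat block to the upright end face at x = -77.5: push here. Starts at the supply's right, nose 40 to 85 mm short of the loose foot. Slides at about 1 N; the push rises by several N once the slope meets the foot.
- ramp (a point): middle of the wedge's sloping top (wedge x = 27.5, z = 13 mm): x down the slope towards the nose, y along the width, z square to the slope. The foot touches the slope when the point loose_foot is 12 mm above it along this z.
- solder_reel: aluminium solder reel, 52 mm diameter, 46 mm high, upright; origin centre of its underside. Leave alone.
- screwdriver: screwdriver with orange handle, 170 mm long, lying; leave alone.
- carton: small brown carton, 70 x 100 x 50 mm; origin centre of its underside. Leave alone.
Mind the look-alikes: they are no part of the job. Of the things shaped like the wedge, the wooden one is meant.

How it is judged:
By the outcome, as a careful person would: the job done as asked, in the order asked, and still so for the second after the job is handed in, with the robot touching nothing.
It also fails if it takes over 51 s, if anything falls off the work surface, if the arm or the gripper's body presses on something with over 40 N, if the wrist force passes 120 N, or if a joint passes its speed limit or range.

## Working session

There is one attempt and no reset: what is moved stays moved. The work goes in short steps, Python scripts to look and compute and a tool call to move; the robot and the scene stay as the last step left them, time stands still between calls to the robot, and variables do not carry over. Pictures are saved under pics/ and viewed, and the job is handed in when it is done.

Besides the shell and the picture viewer there is one more tool, called after "Request:" by a JSON object that holds its "name" and its "arguments". drive_tool: Moves the arm, as the interface text tells. Shift numbers are shares of 0.25 m and turn numbers shares of 360 degrees, none past 1 either way. Its arguments: {"type":"object","properties":{"commands":{"type":"array","items":{"type":"array","items":{"type":"array","items":{"type":"number","minimum":-1,"maximum":1}}}},"grip":{"type":"number"}},"required":["commands"]}

```bash
mkdir -p pics; cat > h.py <<'E'
import numpy as np, cv2
from bench import robot, imaging
def snap(n,f):
    s=imaging.snapshot(n); cv2.imwrite('pics/'+f+'.png',s['pixels'][:,:,::-1]); np.savez(f+'.npz',**s); return s
def world(s):
    z=s['z_map'].astype(float);K=s['mtx'];h,w=z.shape
    u,v=np.meshgrid(np.arange(w),np.arange(h))
    x=(u-K[0,2])/K[0,0]*z;y=(v-K[1,2])/K[1,1]*z
    P=np.stack([x,-y,-z,np.ones_like(z)],-1)
    return (P@np.linalg.inv(s['extrinsics']).T)[...,:3]
E
python3 - <<'E'
from h import *
print(robot.get_obs())
for n in ['scene','side','wrist']:
    s=snap(n,n+'0'); print(n,s['mtx'].round(1).tolist(),s['extrinsics'].round(3).tolist(),[k for k in s])
E
```

```text
{'time': 0.0, 'joint_positions': array([ 1.09791610e+00,  8.79243533e-02,  1.37222891e+00, -2.50013840e-05,
        1.68360686e+00, -1.03075588e-01]), 'qvel': array([-0.00091968,  0.00014604,  0.00074161, -0.00074227, -0.0001358 ,
       -0.00159008]), 'joint_torque': array([-6.93080092e-04, -3.40175414e+01, -3.02432084e+01,  7.19077815e-02,
        3.25508905e-02, -1.43550951e-04]), 'tool_pos': array([0.19853743, 0.51232862, 0.20433379]), 'ee_rot': array([-1.66240814,  1.56862871, -2.03221557]), 'wrist_force': array([ 0.2200578 ,  0.54656772, -0.31913911]), 'wrist_torque': array([ 0.00966195, -0.03156089, -0.0163602 ]), 'width': 0.094069066293952}
scene [[444.2, 0.0, 254.3], [0.0, 444.2, 190.3], [0.0, 0.0, 1.0]] [[0.632, 0.775, -0.021, -0.265], [-0.429, 0.372, 0.823, 0.159], [0.645, -0.512, 0.567, -1.564], [0.0, 0.0, 0.0, 1.0]] ['pixels', 'z_map', 'mtx', 'extrinsics']
side [[495.6, 0.0, 251.0], [0.0, 495.6, 190.4], [0.0, 0.0, 1.0]] [[0.853, -0.522, -0.021, -0.454], [0.361, 0.56, 0.746, -0.218], [-0.378, -0.643, 0.666, -1.437], [0.0, 0.0, 0.0, 1.0]] ['pixels', 'z_map', 'mtx', 'extrinsics']
wrist [[324.9, 0.0, 257.4], [0.0, 324.9, 191.3], [0.0, 0.0, 1.0]] [[0.361, 0.932, -0.001, -0.549], [-0.902, 0.35, -0.252, 0.027], [-0.234, 0.091, 0.968, -0.389], [0.0, 0.0, 0.0, 1.0]] ['pixels', 'z_map', 'mtx', 'extrinsics']
```

View pics/scene0.png

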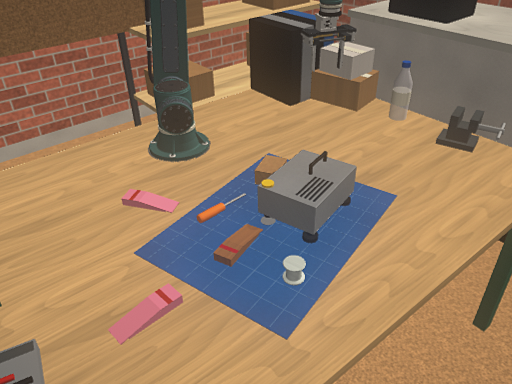

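View pics/side0.png

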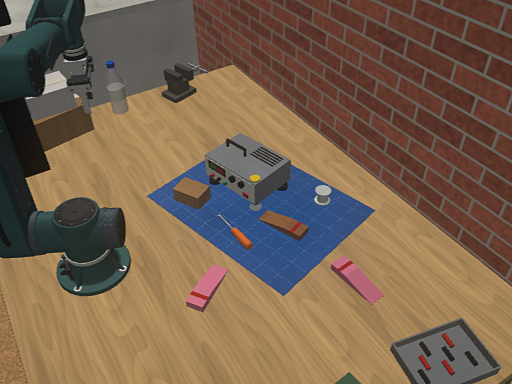

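View pics/wrist0.png

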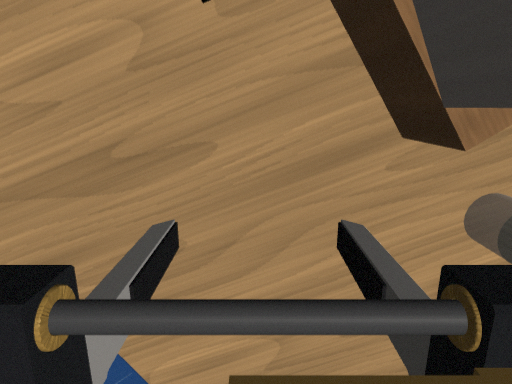

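Candidates for the wedge, in scene pixels: the brown one at (238,244), and pink ones at (150,201) and (147,312). I choose the brown wooden one, on the mat beside the yellow cap (267,184). Next I check it in a crop.

```bash
python3 - <<'E'
import numpy as np,cv2
a=cv2.imread('pics/scene0.png')[165:270,190:330];b=cv2.imread('pics/side0.png')[130:260,160:350]
a=cv2.resize(a,(780,585),interpolation=cv2.INTER_CUBIC);b=cv2.resize(b,(780,534),interpolation=cv2.INTER_CUBIC)
cv2.imwrite('pics/c1.png',a);cv2.imwrite('pics/c2.png',b)
E
```

```text
(no output)
```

View pics/c1.png

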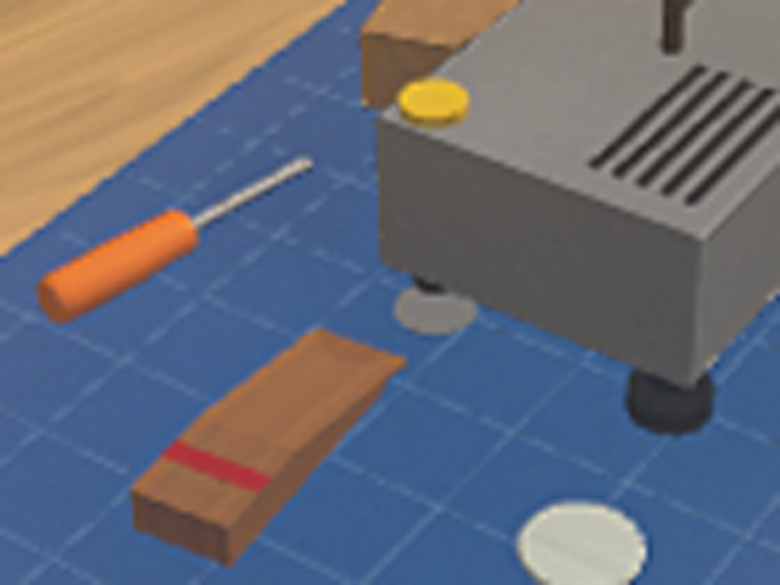

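View pics/c2.png

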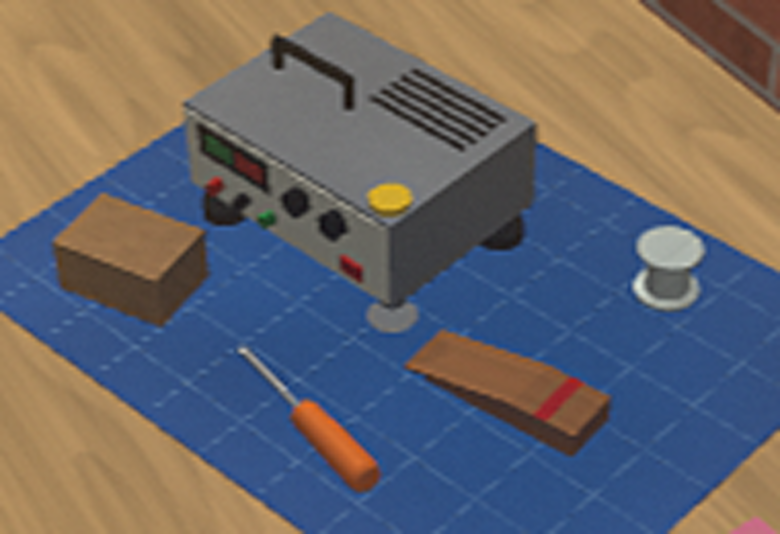

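The brown wooden wedge has its nose (crop 1 about (365,345)) pointing at the grey disc (435,310). Its end face with the red band is at (180,525). Next come the poses.

```bash
python3 - <<'E'
from h import *
S={n:dict(np.load(n+'0.npz')) for n in ['scene','side']}
for n,s in S.items():
    W=world(s); p=s['pixels']; hsv=cv2.cvtColor(p,cv2.COLOR_RGB2HSV); H,Sa,V=hsv[...,0].astype(int),hsv[...,1].astype(int),hsv[...,2].astype(int)
    mat=(H>100)&(H<125)&(Sa>120); Q=W[mat&(abs(W[...,2])<.02)]; print(n,'mat z',np.median(Q[:,2]),Q[:,2].std())
    cap=(H>20)&(H<32)&(Sa>180)&(V>150)
    reg=np.zeros_like(cap); 
    if n=='scene': reg[175:192,255:280]=1
    else: reg[170:185,245:265]=1
    Q=W[cap&reg]; Q=Q[Q[:,2]>np.median(Q[:,2])-.003]; print('cap',len(Q),np.median(Q,0),(Q.min(0)+Q.max(0))/2)
    # wedge
    reg[:]=0
    if n=='scene': reg[218:270,205:270]=1
    else: reg[205:245,255:315]=1
    br=reg&((H<20)|(H>170))&(Sa>80); br=br.astype(bool)
    if n=='side': br&=~((H<13)&(Sa>200)&(V>180)&(H>5))
    Q=W[br]; 
    r=cv2.minAreaRect((Q[:,:2]*1000).astype(np.float32)); print('wedge',len(Q),r,cv2.boxPoints(r).round(1).tolist(), Q[:,2].min(),Q[:,2].max())
    np.save(n+'_w.npy',Q)
    # supply top
    capz=.125
    top=(Sa<60)&(abs(W[...,2]-np.median(W[cap&(W[...,2]>.08)&(W[...,2]<.2)][:,2])+.006)<.004)&(W[...,0]>.2)&(np.hypot(W[...,0],W[...,1])<.9)
    c,l,st,ce=cv2.connectedComponentsWithStats(top.astype(np.uint8)); k=1+st[1:,4].argmax(); Q=W[l==k]
    r=cv2.minAreaRect((Q[:,:2]*1000).astype(np.float32)); print('top',len(Q),r,np.median(Q[:,2]),Q.mean(0)); print(cv2.boxPoints(r).round(1).tolist())
    # grey disc
    for nm,box in (('disc',(215,226,262,276) if n=='scene' else (203,212,249,264)),('reel',(255,285,280,308) if n=='scene' else (183,207,312,333))):
        a,b,c2,d=box; m=np.zeros_like(cap);m[a:b,c2:d]=1;m&=(Sa<70);Q=W[m]; print(nm,len(Q),np.median(Q,0),(Q.min(0)+Q.max(0))/2)
    m=(H>5)&(H<13)&(Sa>200)&(V>170)&(W[...,2]<.06)&(W[...,0]>.2);m[:, :]&=True
    if n=='side': m[:212]=0;m[250:]=0;m[:,:220]=0;m[:,255:]=0
    else: m[:200]=0;m[225:]=0;m[:,:195]=0;m[:,228:]=0
    Q=W[m];print('driver',len(Q),Q.min(0),Q.max(0))
E
```

```text
scene mat z 0.0017346330958609713 0.0013951958038430992
cap 63 [ 0.52628175 -0.04245399  0.12426554] [ 0.526917   -0.04237406  0.12430499]
wedge 945 ((866.8842163085938, -351.35882568359375), (142.20852661132812, 958.0247802734375), 59.73257064819336) [[417.29998779296875, -171.3000030517578], [1244.800048828125, -654.2000122070312], [1316.4000244140625, -531.4000244140625], [489.0, -48.5]] -2.5407930267506984e-06 0.7508478105388648
top 2955 ((564.0426025390625, 67.47421264648438), (172.1329345703125, 234.96469116210938), 15.157355308532715) 0.11841118505892978 [0.57474987 0.0590356  0.11835498]
[[450.29998779296875, 158.39999389648438], [511.70001220703125, -68.4000015258789], [677.7999877929688, -23.399999618530273], [616.4000244140625, 203.39999389648438]]
disc 126 [ 0.53278835 -0.04722497  0.00242093] [ 0.53696201 -0.04175593  0.02391732]
reel 581 [ 0.73163138 -0.14062891  0.04579853] [ 0.7074162  -0.11626611  0.0254724 ]
driver 17 [ 0.40356315 -0.18334621  0.02378443] [ 0.41241376 -0.1107903   0.02972757]
side mat z 0.0011988623161990342 0.0025325921052804703
cap 45 [ 0.52137375
[... 195 characters left out ...]
, -1039.199951171875], [46.900001525878906, -1115.5], [644.0999755859375, -144.3000030517578], [520.0, -68.0]] -0.001042481573620968 1.1099682336961847
top 1944 ((558.374755859375, 63.56196594238281), (174.2338409423828, 234.23052978515625), 15.08543586730957) 0.11797811247292167 [0.55691762 0.0588866  0.11794253]
[[443.79998779296875, 154.0], [504.70001220703125, -72.19999694824219], [673.0, -26.799999237060547], [612.0, 199.3000030517578]]
disc 80 [ 0.51891092 -0.04426771  0.00197242] [ 0.52392899 -0.04432233  0.02130952]
reel 282 [ 0.71550436 -0.14129039  0.03652718] [ 0.74529772 -0.11551398  0.02461812]
driver 31 [ 0.39804737 -0.1861028   0.01965339] [ 0.41605518 -0.10577738  0.03224435]
```

```bash
python3 - <<'E'
from h import *
from scipy.optimize import least_squares
for n in ['scene','side']:
    Q=np.load(n+'_w.npy'); print(len(Q))
    Q=Q[(Q[:,2]<.04)&(Q[:,0]>.3)&(Q[:,0]<.75)&(Q[:,1]<-.0)&(Q[:,1]>-.3)]
    q=Q[Q[:,2]>.0045]
    r=cv2.minAreaRect((q[:,:2]*1000).astype(np.float32)); print('wedge',len(q),r,cv2.boxPoints(r).round(1).tolist())
    # fit: block top z~25, slope
    t=q[q[:,2]>.022]; print('block',len(t),t.mean(0))
    A=q[(q[:,2]<.021)&(q[:,2]>.007)]
    c,_,_,_=np.linalg.lstsq(np.c_[A[:,:2],np.ones(len(A))],A[:,2],rcond=None); print('slope',c,np.degrees(np.arctan2(-c[1],-c[0])),np.hypot(c[0],c[1]))
E
```

```text
945
wedge 924 ((508.6975402832031, -179.81687927246094), (151.9189453125, 155.95339965820312), 21.896034240722656) [[409.1000061035156, -135.8000030517578], [467.29998779296875, -280.5], [608.2999877929688, -223.8000030517578], [550.0999755859375, -79.0999984741211]]
block 385 [ 0.57068741 -0.20204196  0.02459976]
slope [-0.00650876 -0.0287582   0.01304969] 77.24727029946884 0.029485554401296077
674
wedge 634 ((551.2861328125, -162.65818786621094), (56.568695068359375, 153.63336181640625), 19.823205947875977) [[498.6000061035156, -100.0], [550.7000122070312, -244.5], [603.9000244140625, -225.3000030517578], [551.7999877929688, -80.80000305175781]]
block 211 [ 0.56468694 -0.20305289  0.02462752]
slope [ 0.06865394 -0.02578993 -0.02691968] 159.41125790429757 0.07333815067998288
```

```bash
cat > fit.py <<'E'
from h import *
from scipy.optimize import minimize
def proj(s,P):
    C=np.c_[P,np.ones(len(P))]@s['extrinsics'].T; K=s['mtx']
    return np.c_[K[0,0]*C[:,0]/-C[:,2]+K[0,2],K[1,1]*-C[:,1]/-C[:,2]+K[1,2]]
WP=[(77.5,0),(77.5,3),(-22.5,23),(-77.5,23),(-77.5,0)]
W3=np.array([(x,y,z) for y in(-25,25) for x,z in WP])/1000
def pose(p,z0): c,s=np.cos(p[2]),np.sin(p[2]); return lambda M: np.c_[M[:,0]*c-M[:,1]*s+p[0],M[:,0]*s+M[:,1]*c+p[1],M[:,2]+z0]
def sil(s,P,shape=(384,512),k=8):
    im=np.zeros((shape[0],shape[1]),np.uint8)
    h=cv2.convexHull(((proj(s,P))*256).round().astype(np.int32)); 
    big=np.zeros((shape[0]*4,shape[1]*4),np.uint8)
    h=cv2.convexHull((((proj(s,P)+.5)*4-.5)*64).round().astype(np.int32))
    cv2.fillConvexPoly(big,h,255,shift=6)
    return cv2.resize(big,(shape[1],shape[0]),interpolation=cv2.INTER_AREA)/255.
def wmask(s,box):
    hsv=cv2.cvtColor(s['pixels'],cv2.COLOR_RGB2HSV).astype(int);H,Sa=hsv[...,0],hsv[...,1]
    m=((H<20)|(H>165))&(Sa>60);r=np.zeros_like(m);a,b,c,d=box;r[a:b,c:d]=1;m&=r
    c,l,st,_=cv2.connectedComponentsWithStats(m.astype(np.uint8));k=1+st[1:,4].argmax();return l==k
def fit(s,m,p0,z0=.002,M=W3):
    f=lambda p: abs(sil(s,pose([p[0]/1e3,p[1]/1e3,p[2]/100],z0)(M))-m).sum()
    b=None
    for d in (10,4,2):
        x0=np.array([p0[0]*1e3,p0[1]*1e3,p0[2]*100]) if b is None else b.x
        b=minimize(f,x0,method='Nelder-Mead',options=dict(initial_simplex=np.vstack([x0]+[x0+d*e for e in np.eye(3)]),xatol=.05,fatol=.05))
    return b.x/[1e3,1e3,100],b.fun,m.sum()
E
python3 - <<'E'
from fit import *
for n,box in (('scene',(215,275,200,272)),('side',(205,245,256,315))):
    s=dict(np.load(n+'0.npz')); m=wmask(s,box)
    p,f,a=fit(s,m,(.552,-.165,np.radians(109.8))); print(n,p[:2],np.degrees(p[2]),f,a, 'nose',pose(p,.002)(np.array([[.0775,0,0],[-.0775,0,0]])).round(4).tolist())
E
```

```text
scene [ 0.55210359 -0.1581175 ] 110.73081374893839 50.42745098039215 966 nose [[0.5247, -0.0856, 0.002], [0.5795, -0.2306, 0.002]]
side [ 0.54858848 -0.15864201] 110.45592187831708 51.41176470588235 704 nose [[0.5215, -0.086, 0.002], [0.5757, -0.2313, 0.002]]
```

```bash
cat >> h.py <<'E'
from scipy.spatial.transform import Rotation as Ro
def plan(target,zdir_deg=None,o=None):
    o=o or robot.get_obs(); R=Ro.from_euler('xyz',o['ee_rot']).as_matrix()
    d=R.T@(np.array(target)-o['tool_pos'])
    yz=np.degrees(np.arctan2(R[1,2],R[0,2]))
    print('t',round(o['time'],2),'pos',o['tool_pos'].round(4),'zyaw',yz.round(2),'down',R[:,0].round(3),'F',o['wrist_force'].round(2),'w',round(o['width'],4),'q',o['joint_positions'].round(2))
    print('shift tool mm',(d*1000).round(1),'frac',(d/.25).round(4))
    if zdir_deg is not None: print('zyaw diff deg',(zdir_deg-yz+180)%360-180)
E
python3 -c "
from h import *
plan([.48,-.15,.2],110)
R=Ro.from_euler('xyz',robot.get_obs()['ee_rot']).as_matrix();print(R.round(3))"
```

```text
t 0.15 pos [0.1986 0.5124 0.2046] zyaw -21.19 down [-0.001 -0.001 -1.   ] F [-0.35  0.21 -0.39] w 0.0941 q [ 1.1   0.09  1.37  0.    1.68 -0.1 ]
shift tool mm [   5.4 -515.9  501.8] frac [ 0.0215 -2.0638  2.0072]
zyaw diff deg 131.18838110229296
[[-0.001  0.361  0.932]
 [-0.001  0.932 -0.361]
 [-1.    -0.002 -0.   ]]
```

Request:
{"name": "drive_tool", "arguments": {"commands": [[[0, -0.115, 0.112, 0], [0, -0.115, 0.112, 0], [0, -0.115, 0.112, 0], [0, -0.115, 0.112, 0], [0, -0.115, 0.112, 0], [0, -0.115, 0.112, 0], [0, -0.115, 0.112, 0], [0, -0.115, 0.112, 0], [0, -0.115, 0.112, 0], [0, -0.115, 0.112, 0], [0, -0.115, 0.112, 0], [0, -0.115, 0.112, 0], [0, -0.115, 0.112, 0], [0, -0.115, 0.112, 0], [0, -0.115, 0.112, 0], [0, -0.115, 0.112, 0], [0, -0.115, 0.112, 0], [0, -0.115, 0.112, 0]]], "grip": 0}}

```text
time: 1.95
tool_pos: [0.4819, -0.1534, 0.2051]
ee_rot: [2.543, 1.57, 2.173]
wrist_force: [-0.0, -0.2, 0.4]
width: 0.0003
```

Request:
{"name": "drive_tool", "arguments": {"commands": [[[0.05, 0, 0, 0.0223], [0.05, 0, 0, 0.0223], [0.05, 0, 0, 0.0223], [0.05, 0, 0, 0.0223], [0.05, 0, 0, 0.0223], [0.05, 0, 0, 0.0223], [0, 0, 0, 0]]]}}

```text
time: 2.65
tool_pos: [0.4802, -0.1512, 0.128]
ee_rot: [-2.367, 1.566, 2.706]
wrist_force: [-0.3, 0.4, -0.1]
width: 0.0006
```

```bash
python3 -c "
from h import *
plan([.4818,-.1521,.007],-69.4)
snap('wrist','w1');snap('side','s1')
import cv2;cv2.imwrite('pics/s1c.png',cv2.resize(cv2.imread('pics/s1.png')[130:260,160:350],(780,534)))"
```

```text
t 2.65 pos [ 0.4802 -0.1512  0.128 ] zyaw -69.34 down [-0.005  0.002 -1.   ] F [-0.31  0.43 -0.06] w 0.0006 q [-0.42  0.02  1.6   0.    1.53 -0.78]
shift tool mm [121.    1.6   1.9] frac [0.4839 0.0066 0.0075]
zyaw diff deg -0.05608808076149785
```

View pics/w1.png

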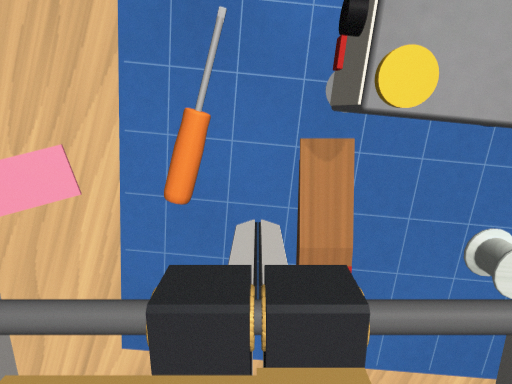

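View pics/s1c.png

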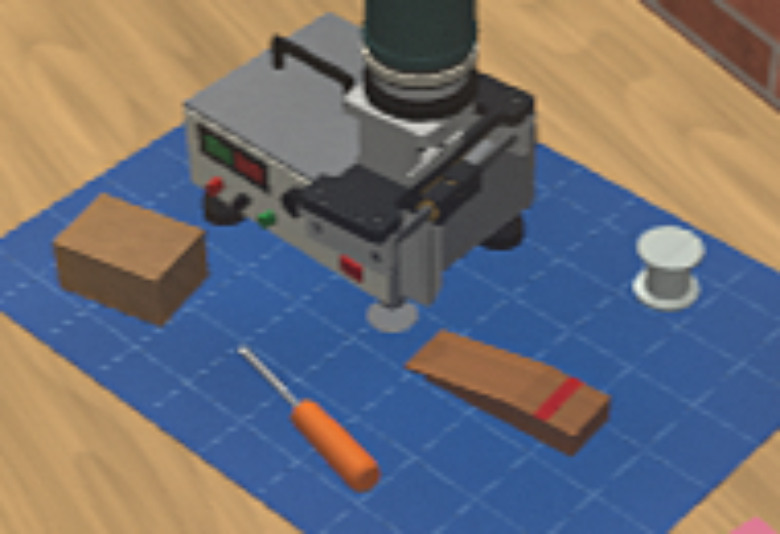

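Request:
{"name": "drive_tool", "arguments": {"commands": [[[0.1, 0.006, 0.008, 0], [0.1, 0, 0, 0], [0.1, 0, 0, 0], [0.08, 0, 0, 0], [0.06, 0, 0, 0], [0.035, 0, 0, 0], [0, 0, 0, 0], [0, 0, 0, 0]]]}}

```text
time: 3.55
tool_pos: [0.4845, -0.1535, 0.0127]
ee_rot: [0.868, 1.569, -0.342]
wrist_force: [0.7, 0.6, 0.9]
width: 0.0007
```

```bash
python3 -c "
from h import *
plan([.4818,-.1521,.007],-69.4)"
```

```text
t 3.55 pos [ 0.4845 -0.1535  0.0127] zyaw -69.32 down [ 0.002 -0.001 -1.   ] F [0.67 0.56 0.9 ] w 0.0007 q [-0.42  0.12  1.73  0.    1.29 -0.78]
shift tool mm [ 5.7 -2.1 -2.3] frac [ 0.0229 -0.0083 -0.0091]
zyaw diff deg -0.08353567780241633
```

Request:
{"name": "drive_tool", "arguments": {"commands": [[[0.02, 0, 0, 0], [0, 0.02, 0, 0], [0, 0.02, 0, 0], [0, 0.02, 0, 0], [0, 0.016, 0, 0], [0, 0.012, 0, 0], [0, 0, 0, 0]]]}}

```text
time: 4.25
tool_pos: [0.5049, -0.1452, 0.0067]
ee_rot: [1.727, 1.571, 0.517]
wrist_force: [-0.0, -0.3, 0.0]
width: 0.0003
```

```bash
cat > look.py <<'E'
import sys
from fit import *
t=sys.argv[1]; plan([0,0,0])
s=snap('wrist','w'+t)
E
python3 look.py 2
```

```text
t 4.25 pos [ 0.5049 -0.1452  0.0067] zyaw -69.33 down [ 0.  0. -1.] F [-0.02 -0.27  0.02] w 0.0003 q [-0.39  0.16  1.7   0.    1.28 -0.75]
shift tool mm [   6.7 -421.1 -314.1] frac [ 0.0266 -1.6843 -1.2564]
```

View pics/w2.png

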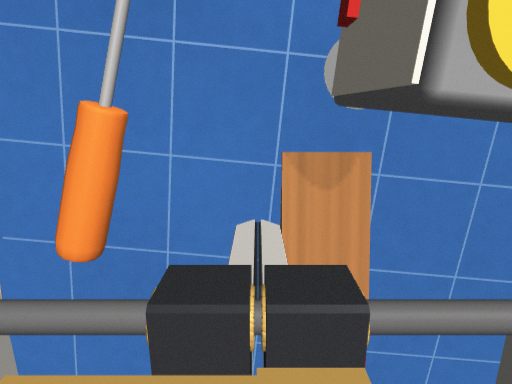

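Request:
{"name": "drive_tool", "arguments": {"commands": [[[0, 0.01, 0, 0], [0, 0.01, 0, 0], [0, 0.01, 0, 0], [0, 0.01, 0, 0], [0, 0, 0, 0]]]}}

```text
time: 4.8
tool_pos: [0.5141, -0.1418, 0.0067]
ee_rot: [1.452, 1.57, 0.242]
wrist_force: [-0.4, -0.6, -1.1]
width: 0.0003
```

```bash
python3 look.py 3
```

```text
t 4.8 pos [ 0.5141 -0.1418  0.0067] zyaw -69.34 down [ 0.  0. -1.] F [-0.45 -0.58 -1.07] w 0.0003 q [-0.38  0.18  1.68  0.    1.29 -0.74]
shift tool mm [   6.6 -431.  -314. ] frac [ 0.0263 -1.7242 -1.2561]
```

View pics/w3.png

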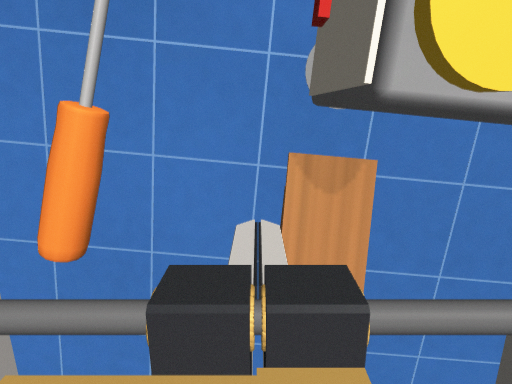

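```bash
cat >> fit.py <<'E'
def ray(s,u,v,z):
    K=s['mtx'];T=np.linalg.inv(s['extrinsics']);d=T[:3,:3]@np.array([(u-K[0,2])/K[0,0],-(v-K[1,2])/K[1,1],-1]);o=T[:3,3]
    return o+d*(z-o[2])/d[2]
def capw(s,z=.1243):
    hsv=cv2.cvtColor(s['pixels'],cv2.COLOR_RGB2HSV).astype(int)
    m=(hsv[...,0]>20)&(hsv[...,0]<32)&(hsv[...,1]>200)&(hsv[...,2]>200)
    c,l,st,ce=cv2.connectedComponentsWithStats(m.astype(np.uint8));k=1+st[1:,4].argmax();return ray(s,*ce[k],z),st[k]
def wfit(s,p0,rows=222):
    hsv=cv2.cvtColor(s['pixels'],cv2.COLOR_RGB2HSV).astype(int);H,Sa,V=hsv[...,0],hsv[...,1],hsv[...,2]
    m=((H<20)|(H>165))&(Sa>70)
    p0=np.array(p0);
    c=sil(s,pose(p0,.002)(W3))>.3
    c=cv2.dilate(c.astype(np.uint8),np.ones((31,31)))>0
    g=np.zeros_like(m);g[:rows]=1;m&=c&g
    f=lambda p: (abs(sil(s,pose([p[0]/1e3,p[1]/1e3,p[2]/100],.002)(W3))-m)*g).sum()
    b=None
    for d in (8,3,2):
        x0=p0*[1e3,1e3,100] if b is None else b.x
        b=minimize(f,x0,method='Nelder-Mead',options=dict(initial_simplex=np.vstack([x0]+[x0+d*e for e in np.eye(3)]),xatol=.05,fatol=.05))
    return b.x/[1e3,1e3,100],b.fun,m.sum()
def rel(p,foot):
    c,s=np.cos(p[2]),np.sin(p[2]);d=np.array(foot[:2])-p[:2];return np.array([d[0]*c+d[1]*s,-d[0]*s+d[1]*c])*1e3
E
python3 - <<'E'
from fit import *
L=lambda n:dict(np.load(n+'.npz'))
F,st=capw(L('w1'));print('cap',F,st)
for n,p0,r in (('w1',(.5504,-.1584,np.radians(110.6)),262),('w2',(.5504,-.1584,np.radians(110.6)),262),('w3',(.552,-.157,np.radians(107)),262)):
    p,f,a=wfit(L(n),p0,r if n=='w1' else 222);print(n,p[:2],np.degrees(p[2]),f,a,'foot in wedge',rel(p,F))
E
```

```text
cap [ 0.50935512 -0.03591496  0.1243    ] [387  56   1   1   1]
w1 [ 0.55201486 -0.16006294] 110.77675735316146 132.11764705882354 6757 foot in wedge [131.2071877   -4.15317025]
w2 [ 0.5515217  -0.15978806] 110.61070683893078 97.84705882352941 6253 foot in wedge [130.78778667  -4.13772583]
w3 [ 0.55903921 -0.15938088] 105.69488291979745 114.88627450980393 5856 foot in wedge [132.3028737  14.432347 ]
```

```bash
sed -i 's/(hsv\[...,0\]>20)&(hsv\[...,0\]<32)&(hsv\[...,1\]>200)&(hsv\[...,2\]>200)/(hsv[...,0]>18)\&(hsv[...,0]<34)\&(hsv[...,1]>190)\&(hsv[...,2]>140)/' fit.py
python3 - <<'E'
from fit import *
L=lambda n:dict(np.load(n+'.npz'))
s=L('w1');print(cv2.cvtColor(s['pixels'],cv2.COLOR_RGB2HSV)[76,408])
F,st=capw(s);print('cap',F,st)
W=world(s);print('depth cap',W[70:82,400:416].reshape(-1,3).mean(0),'mat',W[120,100:110].mean(0),'top',W[90:110,450:500].reshape(-1,3).mean(0))
for p in ([.552,-.16,np.radians(110.7)],[.55904,-.15938,np.radians(105.695)]): print(rel(p,F))
E
```

```text
[ 25 187 243]
cap [ 0.50952425 -0.03536162  0.1243    ] [383  50  11  12  17]
depth cap [ 0.52301583 -0.04128218  0.12646913] mat [ 0.32631144 -0.14441521 -0.00104216] top [ 0.56657841 -0.0375729   0.1184346 ]
[131.60633473  -4.32284634]
[132.78922029  14.12056152]
```

```bash
sed -i 's/\[...,1\]>190/[...,1]>150/' fit.py
python3 - <<'E'
from fit import *
L=lambda n:dict(np.load(n+'.npz'))
s=L('w1')
F,st=capw(s);print('cap',F,st)
for p in ([.552,-.16,np.radians(110.7)],[.55904,-.15938,np.radians(105.695)]): print(rel(p,F))
E
```

```text
cap [ 0.52405313 -0.0407977   0.1243    ] [ 378   45   61   63 3007]
[121.38559276 -15.99228524]
[123.62552219   1.60393227]
```

Request:
{"name": "drive_tool", "arguments": {"commands": [[[0, -0.05, 0, 0], [0, -0.06, 0, 0], [-0.1, 0, 0, 0.0046], [-0.12, 0, 0, 0.0046], [0, 0, 0, 0.0048], [0, 0, 0, 0]]], "grip": 0.25}}

```text
time: 5.45
tool_pos: [0.4875, -0.1524, 0.0629]
ee_rot: [0.793, 1.569, -0.507]
wrist_force: [-0.6, -0.2, -0.2]
width: 0.0236
```

```bash
python3 - <<'E'
from fit import *
plan([.589,-.267,.012],-74.3)
p,f,a=wfit(snap('wrist','w4'),(.559,-.1594,np.radians(105.7)),222);print(p[:2],np.degrees(p[2]),f,a,rel(p,(.524,-.0408)))
E
```

```text
t 5.45 pos [ 0.4875 -0.1524  0.0629] zyaw -74.44 down [ 0.002 -0.001 -1.   ] F [-0.59 -0.24 -0.21] w 0.0236 q [-0.41  0.07  1.67 -0.    1.39 -0.69]
shift tool mm [ 51.2  66.9 137.6] frac [0.205  0.2678 0.5502]
zyaw diff deg 0.14148862630605663
[ 0.55854208 -0.15948959] 105.52333777350088 120.52941176470588 6019 [123.60450022   1.51704341]
```

View pics/w4.png

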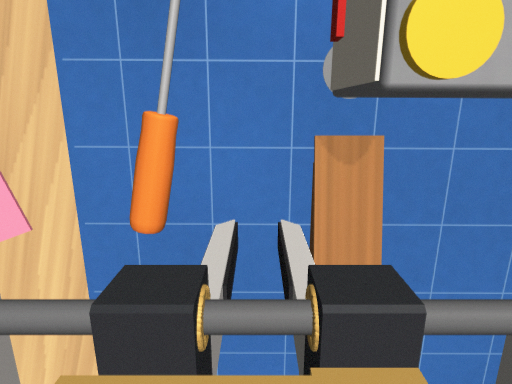

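Request:
{"name": "drive_tool", "arguments": {"commands": [[[0, 0.05, 0.11, 0], [0, 0.05, 0.11, 0], [0, 0.05, 0.11, 0], [0, 0.05, 0.11, 0], [0, 0.05, 0.11, 0], [0.06, 0.017, 0, 0], [0.07, 0, 0, 0], [0.05, 0, 0, 0], [0.02, 0, 0, 0], [0, 0, 0, 0]]]}}

```text
time: 6.5
tool_pos: [0.5879, -0.265, 0.01]
ee_rot: [-2.387, 1.567, 2.598]
wrist_force: [-0.5, -0.5, 0.9]
width: 0.0236
```

```bash
python3 - <<'E'
from fit import *
plan([.587,-.26,.012],-74.4)
snap('wrist','w5')
E
```

```text
t 6.5 pos [ 0.5879 -0.265   0.01  ] zyaw -74.37 down [-0.003  0.002 -1.   ] F [-0.45 -0.52  0.88] w 0.0236 q [-0.51  0.4   1.38  0.    1.36 -0.78]
shift tool mm [-2.   0.5 -5.1] frac [-0.0081  0.0021 -0.0202]
zyaw diff deg -0.030964987086520068
```

View pics/w5.png

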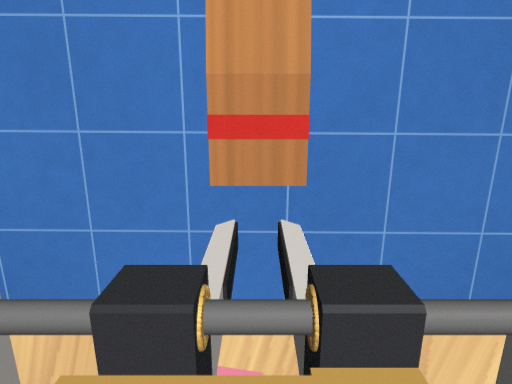

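Request:
{"name": "drive_tool", "arguments": {"commands": [[[0, 0, -0.04, 0], [0, 0, -0.04, 0], [0, 0, -0.03, 0], [0, 0, -0.03, 0], [0, 0, -0.03, 0], [0, 0, -0.03, 0], [0, 0, -0.03, 0], [0, 0, -0.03, 0], [0, 0, -0.03, 0], [0, 0, -0.03, 0], [0, 0, -0.02, 0], [0, 0, 0, 0]]]}}

```text
time: 7.75
tool_pos: [0.566, -0.1831, 0.0114]
ee_rot: [-2.787, 1.569, 2.198]
wrist_force: [-0.2, 0.3, 1.0]
width: 0.0236
```

```bash
python3 - <<'E'
from fit import *
plan([.587,-.26,.012],-74.4)
s=snap('wrist','w6'); print(capw(s))
p,f,a=wfit(s,(.543,-.096,np.radians(105.6)),222);print(p[:2],np.degrees(p[2]),f,a,rel(p,(.524,-.0408)))
E
```

```text
t 7.75 pos [ 0.566  -0.1831  0.0114] zyaw -74.35 down [-0.001  0.001 -1.   ] F [-0.21  0.25  1.03] w 0.0236 q [-0.41  0.3   1.52  0.    1.33 -0.68]
shift tool mm [-0.7 -0.5 79.7] frac [-0.0026 -0.0021  0.319 ]
zyaw diff deg -0.047327418962652246
(array([ 0.54904212, -0.17043009,  0.1243    ]), array([199, 343,   5,   7,   9], dtype=int32))
[ 0.54480104 -0.11095178] 105.52322521085662 156.37254901960785 21902 [73.15974309  1.26761048]
```

View pics/w6.png

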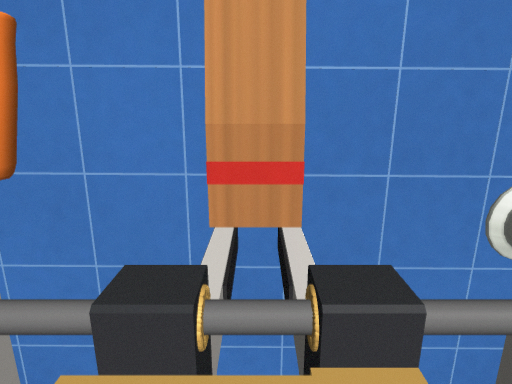

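Request:
{"name": "drive_tool", "arguments": {"commands": [[[0, 0, -0.02, 0], [0, 0, -0.02, 0], [0, 0, -0.016, 0], [0, 0, -0.008, 0], [0, 0, 0, 0]]]}}

```text
time: 8.3
tool_pos: [0.562, -0.1683, 0.0117]
ee_rot: [-2.98, 1.57, 2.005]
wrist_force: [0.1, 0.7, 0.2]
width: 0.0235
```

```bash
python3 - <<'E'
from fit import *
plan([.587,-.26,.012],-74.4)
for n,z in (('side','s7'),('scene','c7')): snap(n,z)
a=cv2.imread('pics/c7.png')[165:270,190:330];b=cv2.imread('pics/s7.png')[140:250,200:350]
cv2.imwrite('pics/cc.png',np.vstack([cv2.resize(a,(400,300)),cv2.resize(b,(400,293))]))
E
```

```text
t 8.3 pos [ 0.562  -0.1683  0.0117] zyaw -74.38 down [-0.  0. -1.] F [0.07 0.66 0.23] w 0.0235 q [-0.39  0.28  1.54  0.    1.32 -0.66]
shift tool mm [-0.4 -0.6 95. ] frac [-0.0016 -0.0024  0.3801]
zyaw diff deg -0.023249554761093805
```

View pics/cc.png

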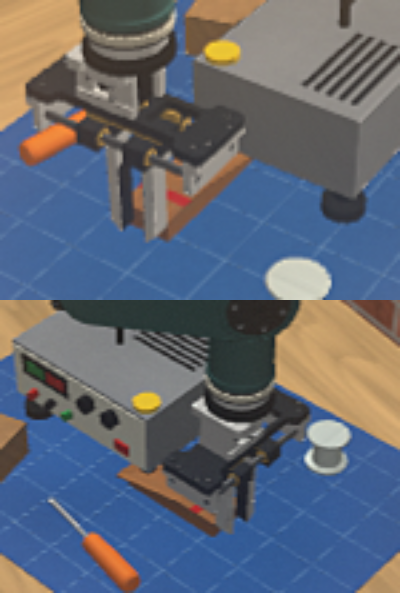

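Request:
{"name": "drive_tool", "arguments": {"commands": [[[0, 0, -0.008, 0], [0, 0, -0.008, 0], [0, 0, 0, 0]]]}}

```text
time: 8.7
tool_pos: [0.5611, -0.1648, 0.0118]
ee_rot: [1.931, 1.571, 0.633]
wrist_force: [0.1, 0.0, -1.1]
width: 0.0239
```

Request:
{"name": "drive_tool", "arguments": {"commands": [[[0, 0, -0.008, 0], [0, 0, 0, 0]]]}}

```text
time: 8.9
tool_pos: [0.5605, -0.1628, 0.0118]
ee_rot: [2.501, 1.571, 1.203]
wrist_force: [0.8, -0.2, -0.2]
width: 0.0238
```

Request:
{"name": "drive_tool", "arguments": {"commands": [[[0, 0, -0.006, 0], [0, 0, 0, 0]]]}}

```text
time: 9.1
tool_pos: [0.5601, -0.1614, 0.0117]
ee_rot: [2.671, 1.571, 1.373]
wrist_force: [-0.2, -0.1, 0.7]
width: 0.0234
```

Request:
{"name": "drive_tool", "arguments": {"commands": [[[0, 0, -0.006, 0], [0, 0, 0, 0]]]}}

```text
time: 9.3
tool_pos: [0.5597, -0.1599, 0.0117]
ee_rot: [3.061, 1.571, 1.763]
wrist_force: [-0.0, -0.5, 0.8]
width: 0.0237
```

Request:
{"name": "drive_tool", "arguments": {"commands": [[[0, 0, -0.006, 0], [0, 0, 0, 0]]]}}

```text
time: 9.5
tool_pos: [0.5593, -0.1585, 0.0117]
ee_rot: [2.883, 1.571, 1.584]
wrist_force: [0.2, -0.7, 1.6]
width: 0.0232
```

Request:
{"name": "drive_tool", "arguments": {"commands": [[[0, 0, -0.004, 0], [0, 0, 0, 0]]]}}

```text
time: 9.7
tool_pos: [0.559, -0.1576, 0.0117]
ee_rot: [2.997, 1.571, 1.698]
wrist_force: [0.0, 0.5, 1.5]
width: 0.0236
```

Request:
{"name": "drive_tool", "arguments": {"commands": [[[0, 0, -0.004, 0], [0, 0, 0, 0]]]}}

```text
time: 9.9
tool_pos: [0.5588, -0.1567, 0.0117]
ee_rot: [1.655, 1.571, 0.356]
wrist_force: [0.1, -1.7, 0.2]
width: 0.0234
```

Request:
{"name": "drive_tool", "arguments": {"commands": [[[0, 0, -0.004, 0], [0, 0, 0, 0]]]}}

```text
time: 10.1
tool_pos: [0.5586, -0.1561, 0.0117]
ee_rot: [0.23, 1.57, -1.069]
wrist_force: [0.7, -1.1, -0.6]
width: 0.0237
```

Request:
{"name": "drive_tool", "arguments": {"commands": [[[0, 0, -0.004, 0], [0, 0, 0, 0]]]}}

```text
time: 10.3
tool_pos: [0.5584, -0.1553, 0.0118]
ee_rot: [0.181, 1.57, -1.118]
wrist_force: [1.5, -2.4, -0.8]
width: 0.0237
```

```bash
python3 - <<'E'
from fit import *
plan([.587,-.26,.012],-74.4)
snap('wrist','w8')
E
```

```text
t 10.3 pos [ 0.5584 -0.1553  0.0118] zyaw -74.4 down [ 0.    -0.001 -1.   ] F [ 1.49 -2.37 -0.82] w 0.0237 q [-0.37  0.27  1.56 -0.    1.32 -0.64]
shift tool mm [-1.000e-01 -6.000e-01  1.085e+02] frac [-3.00e-04 -2.30e-03  4.34e-01]
zyaw diff deg -0.0011642194098158143
```

View pics/w8.png

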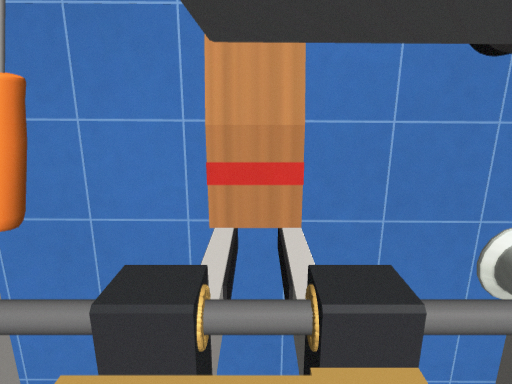

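Request:
{"name": "drive_tool", "arguments": {"commands": [[[0, 0, -0.004, 0], [0, 0, 0, 0]]]}}

```text
time: 10.55
tool_pos: [0.5583, -0.1546, 0.0119]
ee_rot: [0.273, 1.569, -1.025]
wrist_force: [0.4, -4.2, -0.3]
width: 0.0235
```

Request:
{"name": "drive_tool", "arguments": {"commands": [[[0, 0, 0, 0]]]}}

```text
time: 10.65
tool_pos: [0.5582, -0.1546, 0.0119]
ee_rot: [0.286, 1.569, -1.013]
wrist_force: [1.9, -5.3, 0.1]
width: 0.0237
```

Request:
{"name": "drive_tool", "arguments": {"commands": [[[0, 0, 0.02, 0], [0, 0, 0.06, 0], [0, 0, 0.06, 0], [-0.15, 0, 0, 0], [-0.18, 0, 0, 0], [-0.18, 0, 0, 0], [-0.12, 0, 0, 0], [0, 0, 0, 0]]], "grip": 0.25}}

```text
time: 11.45
tool_pos: [0.5704, -0.1896, 0.176]
ee_rot: [0.942, 1.559, -0.357]
wrist_force: [0.7, -0.1, 0.2]
width: 0.0238
```

```bash
python3 - <<'E'
from fit import *
plan([.524,-.0415,.16],-74.4)
s=snap('wrist','w9'); print(capw(s))
W=world(s);hsv=cv2.cvtColor(s['pixels'],cv2.COLOR_RGB2HSV);m=(hsv[...,0]>18)&(hsv[...,0]<34)&(hsv[...,1]>150)&(W[...,2]>.11);print(m.sum(),np.median(W[m],0))
E
```

```text
t 11.45 pos [ 0.5704 -0.1896  0.176 ] zyaw -74.44 down [ 0.011 -0.004 -1.   ] F [ 0.7  -0.08  0.15] w 0.0238 q [-0.42  0.2   1.3   0.    1.63 -0.69]
shift tool mm [  14.9   -5.1 -155.2] frac [ 0.0594 -0.0204 -0.6209]
zyaw diff deg 0.03548865442854776
(array([ 0.73391633, -0.30679385,  0.1243    ]), array([398, 376,   7,   8,  12], dtype=int32))
482 [ 0.57338719 -0.16854043  0.29842237]
```

View pics/w9.png

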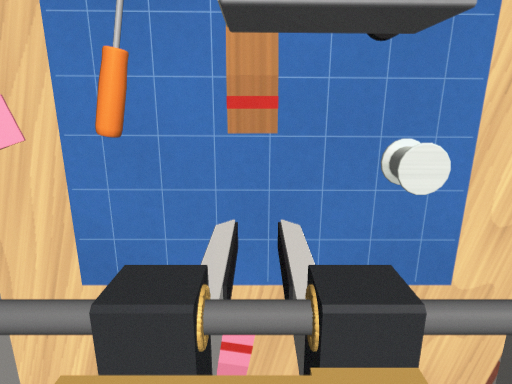

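Request:
{"name": "drive_tool", "arguments": {"commands": [[[0, -0.005, -0.125, 0], [0, -0.005, -0.125, 0], [0, -0.005, -0.125, 0], [0, -0.005, -0.125, 0], [0, 0, -0.12, 0], [0, 0, 0, 0], [0, 0, 0, 0]]], "grip": 0}}

```text
time: 12.2
tool_pos: [0.5201, -0.0396, 0.1673]
ee_rot: [-1.917, 1.568, 3.069]
wrist_force: [1.0, -0.1, -1.0]
width: 0.0005
```

```bash
python3 - <<'E'
from fit import *
plan([.524,-.0415,.13],-74.4)
for n,z in (('side','s10'),('scene','c10')): snap(n,z)
a=cv2.imread('pics/c10.png')[135:270,190:370];b=cv2.imread('pics/s10.png')[110:240,190:360]
cv2.imwrite('pics/cc10.png',np.hstack([cv2.resize(a,(400,300)),cv2.resize(b,(400,300))]))
E
```

```text
t 12.2 pos [ 0.5201 -0.0396  0.1673] zyaw -74.34 down [-0.003  0.    -1.   ] F [ 0.97 -0.11 -0.96] w 0.0005 q [-0.18  0.04  1.5  -0.    1.61 -0.46]
shift tool mm [37.3  3.4  2.9] frac [0.1491 0.0134 0.0116]
zyaw diff deg -0.057368204938256895
```

View pics/cc10.png

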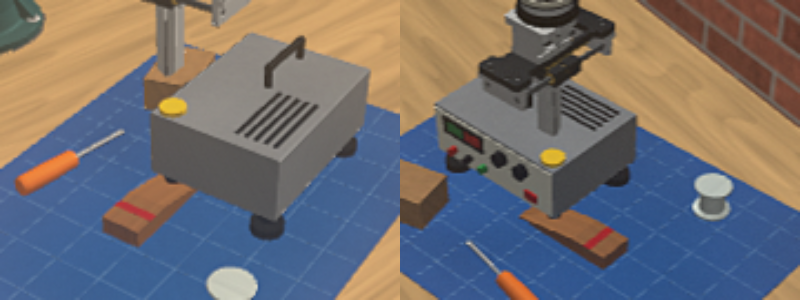

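Request:
{"name": "drive_tool", "arguments": {"commands": [[[0.04, 0.013, 0.012, 0], [0.05, 0, 0, 0], [0.035, 0, 0, 0], [0.012, 0, 0, 0], [0, 0, 0, 0], [0, 0, 0, 0]]]}}

```text
time: 12.9
tool_pos: [0.5249, -0.0417, 0.1351]
ee_rot: [1.291, 1.57, -0.007]
wrist_force: [0.5, 0.3, -0.7]
width: 0.0006
```

```bash
python3 - <<'E'
from fit import *
plan([.524,-.0415,.124],-74.4)
E
```

```text
t 12.9 pos [ 0.5249 -0.0417  0.1351] zyaw -74.4 down [ 0. -0. -1.] F [ 0.46  0.31 -0.66] w 0.0006 q [-0.19  0.06  1.54  0.    1.54 -0.46]
shift tool mm [11.1 -0.8 -0.4] frac [ 0.0444 -0.0033 -0.0017]
zyaw diff deg -0.0038591016114537524
```

Request:
{"name": "drive_tool", "arguments": {"commands": [[[0.012, 0, 0, 0], [0.012, 0, 0, 0], [0.006, 0, 0, 0], [0, 0, 0, 0]]]}}

```text
time: 13.3
tool_pos: [0.5246, -0.0416, 0.1272]
ee_rot: [-2.181, 1.57, 2.804]
wrist_force: [-1.0, 0.3, -0.4]
width: 0.0003
```

Request:
{"name": "drive_tool", "arguments": {"commands": [[[0.004, 0, 0, 0], [0, 0, 0, 0]]]}}

```text
time: 13.5
tool_pos: [0.5248, -0.0416, 0.1264]
ee_rot: [-3.096, 1.571, 1.889]
wrist_force: [-0.6, -0.6, 0.6]
width: 0.0006
```

Request:
{"name": "drive_tool", "arguments": {"commands": [[[0.004, 0, 0, 0], [0, 0, 0, 0]]]}}

```text
time: 13.7
tool_pos: [0.5247, -0.0417, 0.1254]
ee_rot: [-2.69, 1.571, 2.294]
wrist_force: [0.1, 0.3, 0.1]
width: 0.0002
```

Request:
{"name": "drive_tool", "arguments": {"commands": [[[0.003, 0, 0, 0], [0, 0, 0, 0]]]}}

```text
time: 13.9
tool_pos: [0.5249, -0.0417, 0.1252]
ee_rot: [1.253, 1.57, -0.045]
wrist_force: [-0.5, 0.8, 2.0]
width: 0.0003
```

Request:
{"name": "drive_tool", "arguments": {"commands": [[[0.003, 0, 0, 0], [0, 0, 0, 0]]]}}

```text
time: 14.1
tool_pos: [0.525, -0.0417, 0.1251]
ee_rot: [1.149, 1.57, -0.15]
wrist_force: [-1.9, -1.0, 4.3]
width: 0.0004
```

Request:
{"name": "drive_tool", "arguments": {"commands": [[[0.003, 0, 0, 0], [0, 0, 0, 0]]]}}

```text
time: 14.3
tool_pos: [0.5252, -0.0417, 0.1251]
ee_rot: [1.102, 1.569, -0.196]
wrist_force: [-2.7, 0.1, 7.7]
width: 0.0006
```

Request:
{"name": "drive_tool", "arguments": {"commands": [[[0.0025, 0, 0, 0], [0, 0, 0, 0], [0, 0, 0, 0]]]}}

```text
time: 14.6
tool_pos: [0.5253, -0.0418, 0.125]
ee_rot: [1.074, 1.568, -0.225]
wrist_force: [-2.9, 0.5, 8.9]
width: 0.0002
```

Request:
{"name": "drive_tool", "arguments": {"commands": [[[0, 0, 0, 0], [0, 0, 0, 0]]]}}

```text
time: 14.8
tool_pos: [0.5253, -0.0418, 0.125]
ee_rot: [1.064, 1.568, -0.235]
wrist_force: [-3.4, 0.9, 9.3]
width: 0.0001
```

Request:
{"name": "drive_tool", "arguments": {"commands": [[[0, 0, 0, 0], [0, 0, 0, 0], [0, 0, 0, 0], [0, 0, 0, 0]]]}}

```text
time: 15.2
tool_pos: [0.5253, -0.0418, 0.125]
ee_rot: [1.086, 1.568, -0.212]
wrist_force: [-3.5, 0.4, 8.7]
width: 0.0004
```

Request:
{"name": "drive_tool", "arguments": {"commands": [[[0, 0, 0, 0], [0, 0, 0, 0], [0, 0, 0, 0], [0, 0, 0, 0]]]}}

```text
time: 15.6
tool_pos: [0.5253, -0.0418, 0.125]
ee_rot: [1.079, 1.568, -0.22]
wrist_force: [-3.0, 0.1, 9.3]
width: 0.0005
```

Request:
{"name": "drive_tool", "arguments": {"commands": [[[0.0012, -0.002, 0, 0], [0, 0, 0, 0]]]}}

```text
time: 15.8
tool_pos: [0.5253, -0.0418, 0.125]
ee_rot: [1.213, 1.567, -0.085]
wrist_force: [-2.4, 0.3, 9.5]
width: 0.0004
```

Request:
{"name": "drive_tool", "arguments": {"commands": [[[0, 0, 0, 0], [0, 0, 0, 0], [0, 0, 0, 0], [0, 0, 0, 0], [0, 0, 0, 0], [0, 0, 0, 0]]]}}

```text
time: 16.4
tool_pos: [0.5253, -0.0418, 0.125]
ee_rot: [1.197, 1.567, -0.102]
wrist_force: [-2.0, 0.8, 9.9]
width: 0.0003
```

Request:
{"name": "drive_tool", "arguments": {"commands": [[[0, 0, 0, 0], [0, 0, 0, 0], [0, 0, 0, 0], [0, 0, 0, 0], [0, 0, 0, 0], [0, 0, 0, 0]]]}}

```text
time: 17.0
tool_pos: [0.5252, -0.0418, 0.125]
ee_rot: [1.206, 1.567, -0.092]
wrist_force: [-2.5, 1.9, 9.6]
width: 0.0004
```

Request:
{"name": "drive_tool", "arguments": {"commands": [[[-0.01, 0, 0, 0], [-0.05, 0, 0, 0], [-0.1, 0, 0, 0], [-0.15, 0, 0, 0], [-0.15, -0.1, 0.1, 0], [0, -0.15, 0.1, 0], [0, -0.15, 0.1, 0], [0, -0.15, 0.1, 0], [0, 0, 0, 0], [0, 0, 0, 0]]]}}

```text
time: 18.0
tool_pos: [0.4191, -0.1747, 0.2366]
ee_rot: [1.637, 1.57, 0.337]
wrist_force: [0.6, -0.1, 0.3]
width: 0.0003
```

```bash
python3 - <<'E'
from fit import *
plan([.587,-.26,.012],-74.4)
for n,z in (('side','s11'),('scene','c11'),('wrist','w11')): snap(n,z)
a=cv2.imread('pics/c11.png')[135:270,190:370];b=cv2.imread('pics/s11.png')[110:240,190:360]
cv2.imwrite('pics/cc11.png',np.hstack([cv2.resize(a,(400,300)),cv2.resize(b,(400,300))]))
for n,k0,k1,k2,bx in (('scene','scene0','c10','c11',(175,192,255,280)),('side','side0','s10','s11',(168,187,243,268))):
  for k in (k0,k1,k2):
    s=dict(np.load(k+'.npz'));hsv=cv2.cvtColor(s['pixels'],cv2.COLOR_RGB2HSV);W=world(s)
    m=(hsv[...,0]>20)&(hsv[...,0]<32)&(hsv[...,1]>180)&(hsv[...,2]>150);r=np.zeros_like(m);r[bx[0]:bx[1],bx[2]:bx[3]]=1;m&=r
    ys,xs=np.nonzero(m)
    top=(hsv[...,1]<60)&(abs(W[...,2]-.118)<.004)&(W[...,0]>.4)&(W[...,0]<.7)&(W[...,1]>-.09)&(W[...,1]<.22)
    c,l,st,ce=cv2.connectedComponentsWithStats(top.astype(np.uint8));Q=W[l==1+st[1:,4].argmax()]
    A,res,_,_=np.linalg.lstsq(np.c_[Q[:,:2]-Q[:,:2].mean(0),np.ones(len(Q))],Q[:,2],rcond=None)
    rr=cv2.minAreaRect((Q[:,:2]*1000).astype(np.float32))
    print(k,'cap px',len(xs),xs.mean().round(2),ys.mean().round(2),'top plane deg',np.degrees(A[:2]).round(3),'z',A[2].round(4),len(Q),np.round(rr[0],1),round(rr[2],1))
E
```

```text
t 18.0 pos [ 0.4191 -0.1747  0.2366] zyaw -74.53 down [ 0.001  0.    -1.   ] F [ 0.61 -0.14  0.26] w 0.0003 q [-0.52 -0.13  1.53  0.    1.75 -0.79]
shift tool mm [224.7 138.9 127. ] frac [0.8988 0.5555 0.5082]
zyaw diff deg 0.13384088173478403
scene0 cap px 64 267.17 182.53 top plane deg [0.057 0.116] z 0.1183 2959 [564.1  67.5] 15.2
c10 cap px 68 267.16 182.53 top plane deg [-0.023  0.023] z 0.1184 2958 [564.7  67.5] 15.6
c11 cap px 69 267.17 182.58 top plane deg [-0.021  0.061] z 0.1184 2943 [565.2  67.4] 15.1
side0 cap px 50 254.52 177.58 top plane deg [0.017 0.072] z 0.118 1945 [558.4  63.6] 15.1
s10 cap px 50 254.52 177.56 top plane deg [0.178 0.148] z 0.118 1431 [559.3  64. ] 15.2
s11 cap px 37 255.65 177.51 top plane deg [-0.201 -0.069] z 0.118 592 [576.9  -4.9] 17.2
```

View pics/cc11.png

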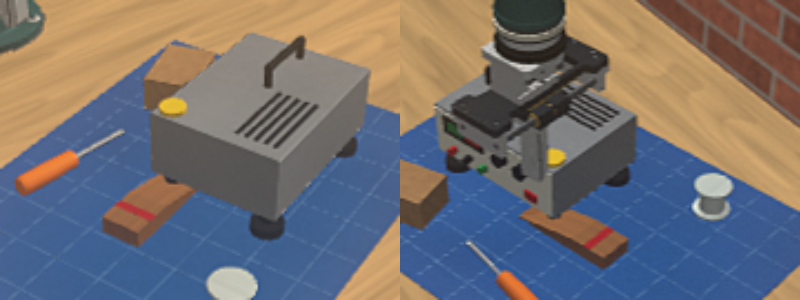

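```bash
python3 -c "
from h import *
print(robot.close_job())"
```

```text
the job is handed in; nothing more can be done
None
```

The wooden wedge is under the loose foot and snug, and the yellow-capped corner no longer gives. I handed the job in at about 18 s, with the arm clear above the mat.

**What I did:**
- I nudged the wedge's side with shut fingertips, turning it about 5° to line up with the foot; it was then about 1.5 mm off centre.
- I pushed the end face with two fingertips until the push rose from about 1 N to about 5 N.
- I backed off and pressed the yellow cap. It took about 9 N for roughly a second, then 9.5–9.9 N for another 1.2 s.

**Last checks:**
- **Corner:** fingertip height stayed within about 0.2 mm from first contact to full load, so no second push was needed.
- **Supply:** the cap stayed within 0.1 pixel in the scene view, and the top was level to about 0.1°.
- **Wedge and other things:** the wedge was in place in the last pictures. The reel, screwdriver and carton were not touched and look unmoved.

**Not clean:**
- While pressing, I read 2–3 N sideways along with the downward force, which I trimmed only partly.
- The two fixed cameras disagreed by about 4–5 mm in x. I used the wrist camera's position, which lay between them.
- The last side view was partly blocked by the arm, so its supply reading is not usable. My final check of the supply rests on the scene camera.

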